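# Reference pull, then half-open the colour reader's shutter

## Task

Take the reference reading first: pull the blue grip of the sprung slide gauge out until its orange pointer stands level with the red marker clip, keep it there for a full second, then let the slide go all the way back home. Then slide the sprung shutter of the colour reader open to half travel, its white edge line on the red half marks, never past three quarters open, and finish while still holding it there against its spring: do not let go. Leave the bottle, beaker and jar alone.

Things in the scene. Friction and masses are not known exactly. Their poses are not given: they have to be found in the camera images.
- reader: colour reader: fixed low white cabinet on a dark blue foot, 130 (x) x 220 (y) x 60 (z) mm, a yellow 44 x 80 mm window in its deck. Origin at the centre of its underside; the shutter opens along its own +y. Two aluminium guide rails stand 7 mm above the deck (centred 34 mm either side of the centre line, 10 mm wide) and bear thin black marks and one red half mark each
- shutter (a joint): travel of the shutter in m: 0 closed (where its spring keeps it), 0.080 fully open, half travel 0.040. A spring always pushes it closed: about 2.4 N at closed, 7 N at half, 12 N fully open; let go, it closes by itself
- shutter_grip (a point): centre of the blue upright grip on the shutter (moves with it; axes as the reader's). The grip is a block 12 mm along the travel (y), 30 mm across (x), 35 mm high; its top is 17.5 mm above this point, which is 83 mm above the bench; it stands on a dark steel shutter plate 56 (x) x 90 (y) x 4 mm whose top is 65 mm above the bench
- shutter_edge (a point): middle of the white line, 5 mm wide, along the shutter plate's rear (-y) edge, on its top. It moves with the shutter; at half travel it stands level with the red half marks (5 mm wide, on the rails and the deck beside them, 42.5 mm to -y of the reader's centre); the black marks are closed, quarter, three quarters and fully open
- gauge: reference slide gauge: fixed white bed on a dark blue foot, 90 mm (x), from y = -140 to +100 mm, top 30 mm above the bench; a grey spring housing (70 x 80 mm, top 64 mm above the bench) covers y = -140 to -60 mm. Origin on the underside, at x = 0, y = 0 of the bed; the blade is drawn out of the housing along its own +y
- blade (a joint): length in m by which the blade is drawn out: 0 home (where its spring keeps it), 0.075 the stop. A spring always pulls it home: 2 N at home, rising by 1 N for each 10 mm; let go, it goes home by itself
- blade_grip (a point): centre of the blue upright grip at the end of the blade (moves with it; axes as the gauge's). Block 12 mm along the travel (y), 30 mm across (x), 35 mm high; its top is 17.5 mm above this point, which is 53 mm above the bench; it stands on a black sled 30 x 30 mm, its top 35.5 mm above the bench. At home it is 45 mm from the spring housing (39 mm clear)
- blade_pointer (a point): tip of the orange pointer on the blade's sled, on the gauge's +x side, 27 mm across from the grip's centre line
- marker_line (a point): middle of the top of the fixed red marker clip on the gauge's bed, 12 (x) x 5 (y) x 6 (z) mm, 37 mm to the +x side of the blade's centre line; axes as the gauge's. It is 30 to 60 mm along +y from the pointer's home, different each time; the pointer is level with it when both have the same y in the gauge's frame
- reagent: bystander: amber bottle with black cap, 64 mm across, 130 mm high; origin at the centre of its underside
- beaker: bystander: clear glass cup, 68 mm across, 85 mm high; origin at the centre of its underside
- jar: bystander: white jar with a blue lid, 60 mm across, 75 mm high; origin at the centre of its underside

How it is judged:
By the outcome, as a careful person would: the job done as asked, in the order asked, and still so for the second after the job is handed in, while the arm keeps its last pose, push and grip.
It also fails if it takes over 48 s, if anything falls off the work surface, if the arm or the gripper's body presses on something with over 40 N, if the wrist force passes 120 N, or if a joint passes its speed limit or range.

## Robot

A 6-joint arm with a two-finger parallel gripper is mounted at the origin on the work surface. World frame = base frame: x ahead of the robot, y to its left, z up, the work surface at z = 0. Lengths are in m, angles in rad, forces in N, time in s.
With the tool pointing down it reaches from about 0.375 to 0.975 m from the base axis. Payload 3.8 kg.
Tool frame: the origin (TCP) lies at the very end of the fingers, on their centre line; the grasp point (between the pads) lies bot.grasp_offset behind it (bot.grasp_offset is the distance from the TCP to the grasp point, in m); y points along the fingers, x is the direction in which the jaws open and shut, and the axes are right-handed (so a half turn about y gives the same grasp; the last joint's range is limited). The gripper opens to 85 mm and grips with 20 to 120 N. Pads are 22 mm wide; open, the fingers measure 114 mm over their backs; the gripper's body (76 mm by 85 mm) begins 54 mm behind the grasp point. The pads swing forward as they close: fully open they stand 13 mm farther back than shut.
Start: joints at [1.245, 0.264, 1.604, -0, 1.274, -0.037], TCP at [0.192, 0.647, 0.205] pointing down, gripper open.
Joint ranges: [-2.63, 2.63], [-0.94, 2.18], [0.31, 2.57], [-1.31, 4.45], [0, 2.66], [-2.55, 2.55]. Speed limits (rad/s): [2.57, 2.57, 3.14, 3.14, 3.14, 3.14].

## Interface

Orientations are given as a rotation vector (axis times angle).
In Python, from workcell import sensors, read_camera, job, bot gives the robot as it stands.
- The arm moves only by the tool arm_command, never from a script. Its argument "deltas" is a list of rows, each a list of 4 numbers: the shift along the tool's x, y, z in m, then the turn about the tool's y in rad. A call has 1 to 20 rows; each row shifts and turns the commanded pose from where the row before left it, along the tool's axes as they then stand; what a row does not reach is not made up. A row lasts 1/8 s, in which the tool goes at most 62.5 mm and 10.7 degrees, less where a joint would pass 70% of its speed; a pose out of reach is approached as far as the arm can. A call is refused whole if a number of a shift passes 0.0625 or a number of a turn 0.188, either way. A call with a gripper value outside its range is refused whole. "fingers" is the finger opening in m, from 0 to 0.0854, set as the call begins (left out, the last holds). The fingers move at their own pace and stop on an object; "newtons" is the grip in N (left out, the last holds). Time passes only in rows, so rows that do not move let the fingers close. It gives the time, the measured TCP pose, the force and the opening at its end, in the units of the state.
- sensors.read_state(): the state, without advancing time (a new reading comes with each control period).
- read_camera(name): name is "scene" or "top" or "wrist"; returns a dict with "color" (480x640x3 uint8, red, green, blue), "vfov" (degrees; the focal length in pixels is half the picture's height over the tangent of half this angle, whatever the lens; pixels are square), "cx", "cy" (the principal point, pixels), "R" (3x3) and "t" (3): a world point X has camera coordinates R X + t; the wrist camera has in their place "T_tool_cam" (4x4, takes a point from camera to tool coordinates, whose origin is the TCP and whose axes are the tool frame's). Camera axes: x right, y down, z forward; pixel columns grow to the right and rows downward; lengths in m; the calibration is good to about 2 mm. A picture is of the moment at which its call begins: read the wrist's pose just before it. There is no depth.
- job.finish_job(): hands the job in, once; it reports no verdict.
The state is a dict: "time": time; "q": joint angles; "joint_vel": joint speeds; "joint_torque": joint torques, N m; "tool_pos": TCP position; "tcp_rot": TCP orientation; "wrist_force": force on the tool from outside, world axes, zero at the start; "torque": the same for the moment, N m; "width": opening from 0.0 (shut) to 1.0 (fully open).
Only numpy, scipy, OpenCV 4.12 (cv2) and the standard library are available. Lean on these libraries where they do the work, as an engineer would, in place of code of your own. Each camera call takes 0.05 s, during which the arm holds its last target.

## Working session

There is one attempt and no reset: what is moved stays moved. The work goes in short steps, Python scripts to look and compute and a tool call to move; the robot and the scene stay as the last step left them, time stands still between calls to the robot, and variables do not carry over. Pictures are saved under pics/ and viewed, and the job is handed in when it is done.

Besides the shell and the picture viewer there is one more tool, called after "Call:" in YAML: its name, and indented under it one key for each argument. arm_command: Moves the arm, as the interface text tells. Its arguments: {"type":"object","properties":{"deltas":{"type":"array"},"fingers":{"type":"number"},"newtons":{"type":"number"}},"required":["deltas"]}

```bash
mkdir -p pics; ls; python3 - <<'E'
from workcell import sensors, read_camera, job, bot
import cv2,numpy as np,pickle
s=sensors.read_state();print(s);print(bot.grasp_offset,[a for a in dir(bot) if a[0]!='_'])
for n in("scene","top","wrist"):
    c=read_camera(n);cv2.imwrite(f"pics/{n}0.png",c["color"][:,:,::-1]);pickle.dump(c,open(f"{n}0.pkl","wb"))
    print(n,{k:v for k,v in c.items() if k!="color"})
E
```

```text
pics
{'time': 0.0, 'q': array([ 1.24508733e+00,  2.64761748e-01,  1.60534386e+00, -1.41024966e-06,
        1.27370990e+00, -3.68801956e-02]), 'joint_vel': array([-0.0017914 , -0.00028196, -0.00052838, -0.00074797,  0.00116664,
        0.00289987]), 'joint_torque': array([-2.77370797e-03, -5.15102041e+01, -3.67313468e+01, -4.92916533e-04,
        1.30891905e-02,  4.38020052e-06]), 'tool_pos': array([0.19200086, 0.64630715, 0.20407258]), 'tcp_rot': array([-1.33339816, -0.99251064,  0.99555045]), 'wrist_force': array([ 0.3860828 ,  0.3998892 , -0.74087684]), 'torque': array([-0.07258035, -0.01939569, -0.00187645]), 'width': 0.9949374981958365}
0.0187 ['MotionError', 'grasp_offset']
scene {'vfov': 45.17176962214528, 'cx': 326.5049095015091, 'cy': 247.64812494797022, 'R': array([[-0.69884741,  0.71522581, -0.00802129],
       [ 0.58861194,  0.56868914, -0.57456822],
       [-0.4063844 , -0.40625694, -0.81841738]]), 't': array([ 0.45778969, -0.33747217,  1.71456433])}
top {'vfov': 43.14583824184327, 'cx': 321.194768561885, 'cy': 221.5901246561368, 'R': array([[-0.00971865, -0.999915  , -0.00869153],
       [-0.99572694,  0.01047547, -0.09175034],
       [ 0.09183359,  0.0077627 , -0.99574411]]), 't': array([0.01352533, 0.65162894, 1.45351764])}
wrist {'vfov': 58.02859459869856, 'cx': 313.2284204296374, 'cy': 249.84684998593733, 'T_tool_cam': array([[ 9.99999738e-01,  5.06408008e-04,  5.16488154e-04,
        -2.28100859e-04],
       [-3.59332926e-04, -2.71906934e-01,  9.62323485e-01,
        -1.66699079e-01],
       [ 6.27765030e-04, -9.62323419e-01, -2.71906681e-01,
         6.97248546e-02],
       [ 0.00000000e+00,  0.00000000e+00,  0.00000000e+00,
         1.00000000e+00]])}
```

View pics/scene0.png

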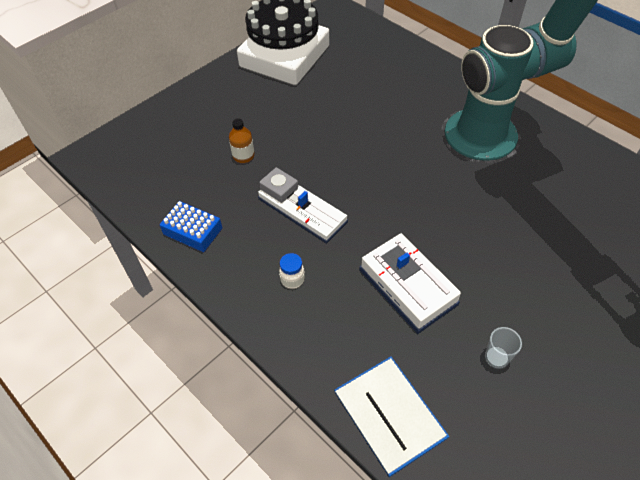

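View pics/top0.png

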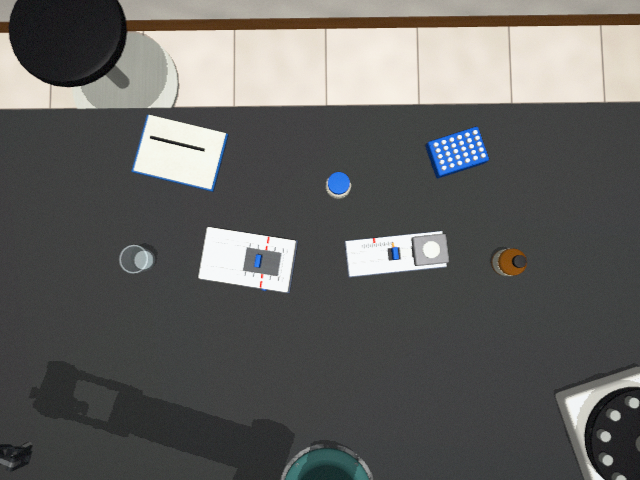

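View pics/wrist0.png

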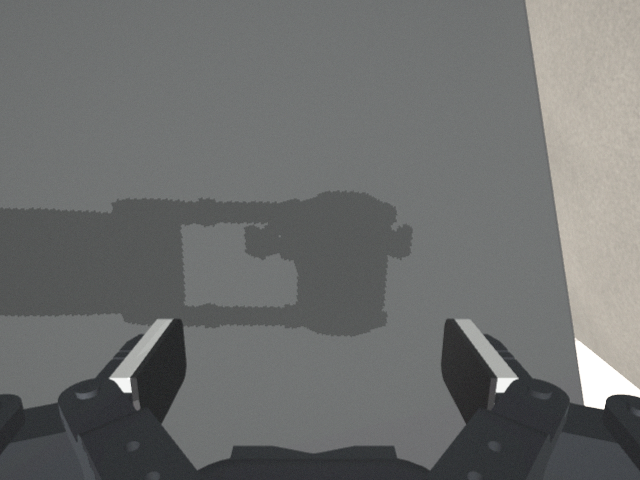

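```bash
python3 - <<'E'
import cv2
a=cv2.imread("pics/top0.png")
cv2.imwrite("pics/tg.png",cv2.resize(a[225:285,340:456],None,fx=6.8,fy=6.8,interpolation=cv2.INTER_CUBIC))
cv2.imwrite("pics/tr.png",cv2.resize(a[220:300,192:304],None,fx=7,fy=7,interpolation=cv2.INTER_CUBIC))
E
```

```text
(no output)
```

View pics/tg.png

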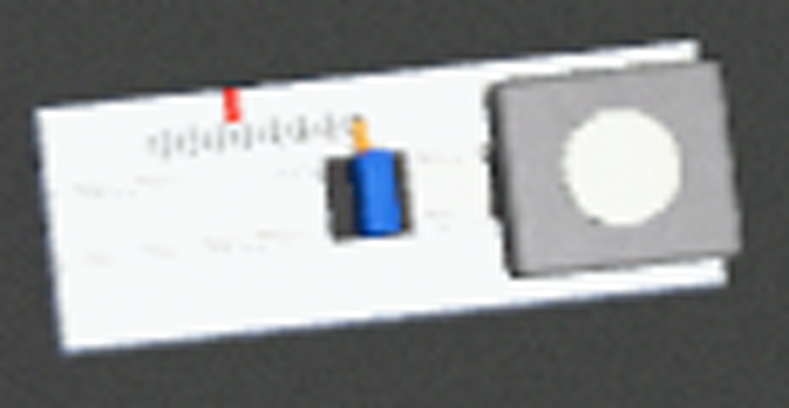

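View pics/tr.png

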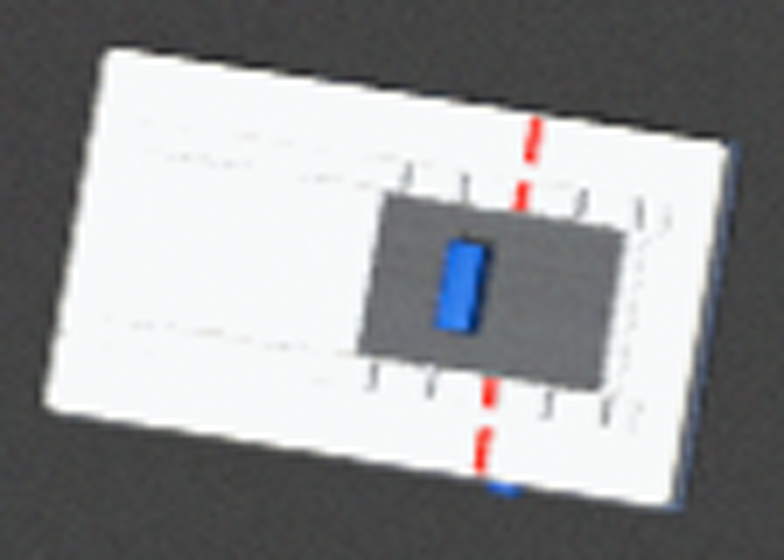

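```bash
cat > h.py <<'E'
import numpy as np,cv2,pickle
from scipy.spatial.transform import Rotation as Ro
from scipy.optimize import least_squares
def f(c): return c["color"].shape[0]/2/np.tan(np.radians(c["vfov"])/2)
def ext(c,st=None):
    if "R" in c: return c["R"],c["t"]
    T=np.eye(4);T[:3,:3]=Ro.from_rotvec(st["tcp_rot"]).as_matrix();T[:3,3]=st["tool_pos"]
    M=np.linalg.inv(T@c["T_tool_cam"]);return M[:3,:3],M[:3,3]
def proj(c,X,st=None):
    R,t=ext(c,st);p=np.atleast_2d(X)@R.T+t
    return p[:,:2]/p[:,2:]*f(c)+[c["cx"],c["cy"]]
def ray(c,uv,z,st=None):
    R,t=ext(c,st);d=np.append((np.array(uv)-[c["cx"],c["cy"]])/f(c),1)
    o=-R.T@t;d=R.T@d;return o+d*(z-o[2])/d[2]
def crop(p,k,off): return (np.array(p)+.5)/k-.5+off
def fitpose(P,L):
    # world xy P = p0+R(yaw) L
    g=lambda v:(np.array([[np.cos(v[2]),-np.sin(v[2])],[np.sin(v[2]),np.cos(v[2])]])@L.T).T+v[:2]
    s=least_squares(lambda v:(g(v)-P).ravel(),[*P.mean(0),0]);return s.x,g(s.x)-P
E
python3 - <<'E'
from h import *
c=pickle.load(open("top0.pkl","rb"))
G=lambda p,z:ray(c,crop(p,6.8,[340,225]),z)
Rr=lambda p,z:ray(c,crop(p,7,[192,220]),z)
P=np.array([G(p,.03)[:2] for p in [(37,107),(695,42),(727,285),(63,352)]])
v,r=fitpose(P,np.array([[.045,.1],[.045,-.14],[-.045,-.14],[-.045,.1]]));print("gauge",v,np.degrees(v[2]),r*1e3)
loc=lambda v,X:np.array([[np.cos(v[2]),np.sin(v[2])],[-np.sin(v[2]),np.cos(v[2])]])@(X[:2]-v[:2])
print("marker",loc(v,G((232,105),.036)))
print("pointer",loc(v,G((361,136),.035)))
tops=[(358,151),(386,150),(400,234),(360,236)]
print("grip top",loc(v,G((372,151),.0705)),loc(v,G((388,192),.0705)))
P=np.array([Rr(p,.06)[:2] for p in [(105,47),(730,143),(675,507),(45,408)]])
v2,r=fitpose(P,np.array([[.065,.11],[.065,-.11],[-.065,-.11],[-.065,.11]]));print("reader",v2,np.degrees(v2[2]),r*1e3)
print("grip",Rr((463,287),.1),loc(v2,Rr((463,287),.1)))
for p in [(535,138),(521,195),(490,391),(484,450)]: print("half",loc(v2,Rr(p,.064)))
print("edge",loc(v2,Rr((616,310),.065)),"front",loc(v2,Rr((373,273),.065)))
s=Ro.from_rotvec([-1.33339816, -0.99251064,  0.99555045]).as_matrix();print(s)
E
```

```text
gauge [ 0.57036505 -0.15299333  0.0903682 ] 5.17771673488972 [[ 0.8284275   1.31432157]
 [ 1.58341752 -1.72012026]
 [-1.11340145 -0.88304955]
 [-1.29844357  1.28884825]]
marker [0.03743582 0.02972938]
pointer [ 0.02186582 -0.01489546]
grip top [ 0.01476995 -0.01407854] [ 4.46448581e-05 -1.80246271e-02]
reader [ 0.56147048  0.18428894 -0.16169884] -9.26466121095417 [[ 2.7756404   0.87580514]
 [ 2.4671872  -2.38761691]
 [-2.60152192 -0.8144411 ]
 [-2.64130568  2.32625287]]
grip [0.55614178 0.15432501 0.1       ] [-0.00043514 -0.03043095]
half [ 0.05363159 -0.04235754]
half [ 0.03374748 -0.040741  ]
half [-0.03338281 -0.04095469]
half [-0.05331042 -0.04213346]
edge [ 9.08036613e-05 -7.89244096e-02] front [-1.31912560e-05  4.61415799e-03]
[[ 2.84828550e-01 -7.09994032e-04 -9.58578214e-01]
 [ 9.58575904e-01 -2.10642145e-03  2.84829423e-01]
 [-2.22139690e-03 -9.99997529e-01  8.06142046e-05]]
```

Call:
arm_command:
  deltas:
    - [0,0,0,-0.126]
    - [0,0,0,-0.126]
    - [0,0,0,-0.127]
    - [-0.0488,0,-0.0179,0]
    - [-0.0488,0,-0.0179,0]
    - [-0.0488,0,-0.0179,0]
    - [-0.0488,0,-0.0179,0]
    - [-0.0488,0,-0.0179,0]
    - [-0.0488,0,-0.0179,0]
    - [-0.0488,0,-0.0179,0]
    - [-0.0488,0,-0.0179,0]
    - [-0.0488,0,-0.0179,0]
    - [-0.0488,0,-0.0179,0]
    - [-0.0488,0,-0.0179,0]
    - [-0.0488,0,-0.0179,0]
    - [-0.0488,0,-0.0179,0]
    - [-0.0488,0,-0.0179,0]
    - [-0.0488,0,-0.0179,0]
    - [-0.0488,0,-0.0179,0]
    - [-0.0488,0,-0.0179,0]

```text
time: 2.65
tool_pos: [0.5703, -0.1534, 0.2051]
tcp_rot: [-1.165, -1.275, 1.275]
wrist_force: [0.5, 1.0, 0.7]
width: 0.998
```

Call:
arm_command:
  deltas:
    - [0,0,0,0]
    - [0,0,0,0]

```text
time: 2.9
tool_pos: [0.5694, -0.1515, 0.2047]
tcp_rot: [-1.164, -1.274, 1.275]
wrist_force: [-0.1, -0.4, 0.1]
width: 0.997
```

```bash
cat > snap.py <<'E'
import sys
from h import *
from workcell import sensors, read_camera
n,k=sys.argv[1],sys.argv[2]
s=sensors.read_state();c=read_camera(n);cv2.imwrite(f"pics/{n}{k}.png",c["color"][:,:,::-1]);pickle.dump((c,s),open(f"{n}{k}.pkl","wb"))
R=Ro.from_rotvec(s["tcp_rot"]).as_matrix();print(s["time"],s["tool_pos"],np.degrees(np.arctan2(R[1,0],R[0,0])),s["wrist_force"],s["width"],s["q"],"\n",R)
E
python3 snap.py wrist 1
```

```text
2.9 [ 0.56942989 -0.15149968  0.204745  ] 95.12592652386711 [-0.11384741 -0.41832613  0.14255407] 0.9968741225976119 [-3.02578514e-01  1.04483276e-01  1.79232804e+00  4.60102288e-04
  1.24644128e+00 -1.96298684e+00] 
 [[-8.93449515e-02 -1.45455180e-03 -9.95999681e-01]
 [ 9.96000203e-01  9.10924085e-04 -8.93463286e-02]
 [ 1.03723896e-03 -9.99998527e-01  1.36734742e-03]]
```

View pics/wrist1.png

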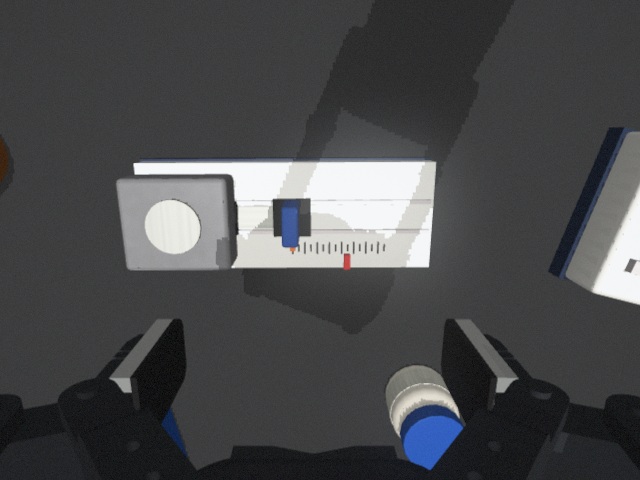

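```bash
python3 - <<'E'
import cv2
a=cv2.imread("pics/wrist1.png")
cv2.imwrite("pics/w1c.png",cv2.resize(a[190:275,265:405],None,fx=5.5,fy=5.5,interpolation=cv2.INTER_CUBIC))
E
```

```text
(no output)
```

View pics/w1c.png

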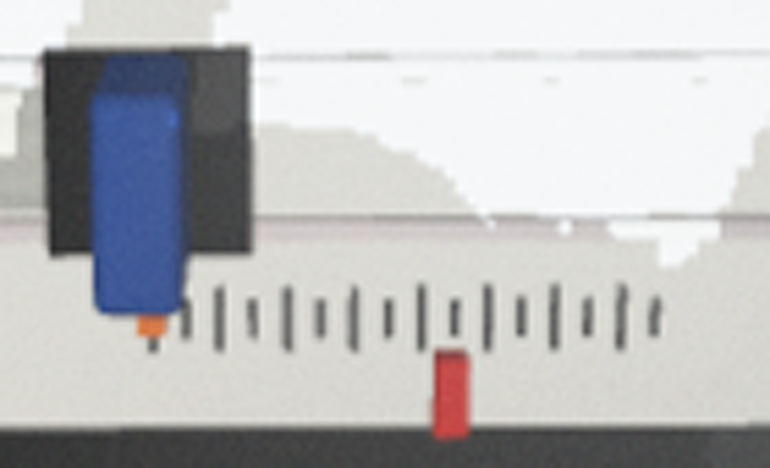

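```bash
python3 - <<'E'
from h import *
c,s=pickle.load(open("wrist1.pkl","rb"))
G=lambda p,z:ray(c,crop(p,5.5,[265,190]),z,s)
W=lambda p,z:ray(c,p,z,s)
P=np.array([W(p,.03)[:2] for p in [(435.5,161),(429.5,267.5)]]);print(P)
t0,t15=G((152,345),.03),G((655,317),.03);print(t0,t15,np.linalg.norm(t15-t0))
yaw=np.arctan2(-(t15-t0)[0],(t15-t0)[1]);print("yaw",np.degrees(yaw))
u=np.array([-np.sin(yaw),np.cos(yaw)])
for n,p,z in [("tick0",(152,345),.03),("tick9",(454,317),.03),("ptr",(152,334),.0335),("marktop",(451,395),.036),("gripTopL",(92,200),.0705),("gripTopR",(186,200),.0705),("gripc",(139,205),.0705),("sledL",(50,150),.0355),("sledR",(250,150),.0355)]:
    X=G(p,z);print(n,X.round(4),((X-t0)[:2]@u*1e3).round(2))
# bottom edge direction
a,b=W((270,269),.03),W((429,267.5),.03);print(np.degrees(np.arctan2(-(b-a)[0],(b-a)[1])))
E
```

```text
[[ 0.51603678 -0.06069789]
 [ 0.60232037 -0.05123566]]
[ 0.59945322 -0.16567932  0.03      ] [ 0.58842281 -0.0914446   0.03      ] 0.07504974670628478
yaw 8.451643115010201
tick0 [ 0.5995 -0.1657  0.03  ] 0.0
tick9 [ 0.5911 -0.1212  0.03  ] 45.18
ptr [ 0.5968 -0.1657  0.0335] 0.35
marktop [ 0.6014 -0.121   0.036 ] 43.9
gripTopL [ 0.5689 -0.174   0.0705] -3.72
gripTopR [ 0.5678 -0.1619  0.0705] 8.42
gripc [ 0.569  -0.1679  0.0705] 2.3
sledL [ 0.5701 -0.1824  0.0355] -12.21
sledR [ 0.5675 -0.1538  0.0355] 16.46
5.704216414828309
```

Call:
arm_command:
  deltas:
    - [-0.0164,0,0,0]
    - [0,0,0,0]
    - [0,0.04,0,0]
    - [0,0.04,0,0]
    - [0,0.034,0,0]
    - [0,0.02,0,0]
    - [0,0.015,0,0]
    - [0,0.0147,0,0]
    - [0,0,0,0]
    - [0,0,0,0]
  fingers: 0.04
  newtons: 40

```text
time: 4.2
tool_pos: [0.5722, -0.1684, 0.0425]
tcp_rot: [-1.167, -1.276, 1.275]
wrist_force: [-0.0, 0.7, 0.1]
width: 0.471
```

```bash
python3 snap.py wrist 2
```

```text
4.2 [ 0.57224835 -0.16836156  0.04249386] 95.16977672803147 [-0.02747783  0.66307186  0.0572503 ] 0.47126088573748437 [-3.27893132e-01  2.66936143e-01  1.92266893e+00  1.06985209e-06
  9.50569273e-01 -1.98892008e+00] 
 [[-9.01072281e-02  1.34302852e-03 -9.95931164e-01]
 [ 9.95931904e-01 -4.55941798e-04 -9.01079098e-02]
 [-5.75104138e-04 -9.99998994e-01 -1.29648130e-03]]
```

View pics/wrist2.png

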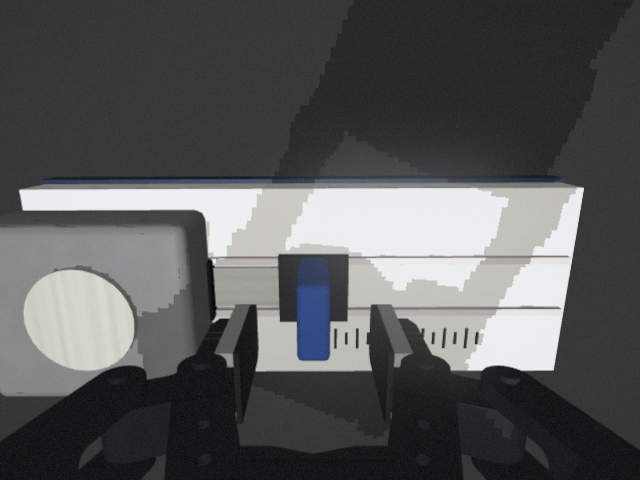

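Call:
arm_command:
  deltas:
    - [0,0,0,0]
    - [0,0,0,0]
    - [0,0,0,0]
    - [0,0,0,0]
    - [0,0,0,0]
    - [0,0,0,0]
  fingers: 0
  newtons: 60

```text
time: 5.0
tool_pos: [0.5721, -0.1685, 0.0426]
tcp_rot: [-1.167, -1.276, 1.275]
wrist_force: [-0.9, 0.2, 5.5]
width: 0.094
```

```bash
python3 snap.py wrist 3
```

```text
5.0 [ 0.57213963 -0.16848664  0.0426232 ] 95.17019106753848 [-0.91208242  0.17702998  5.4815616 ] 0.09433780474491854 [-3.28009610e-01  2.66668449e-01  1.92273420e+00 -2.75251595e-04
  9.50771780e-01 -1.98888349e+00] 
 [[-9.01144177e-02  1.27045750e-03 -9.95930609e-01]
 [ 9.95931113e-01 -6.68973247e-04 -9.01153167e-02]
 [-7.80738613e-04 -9.99998969e-01 -1.20500401e-03]]
```

View pics/wrist3.png

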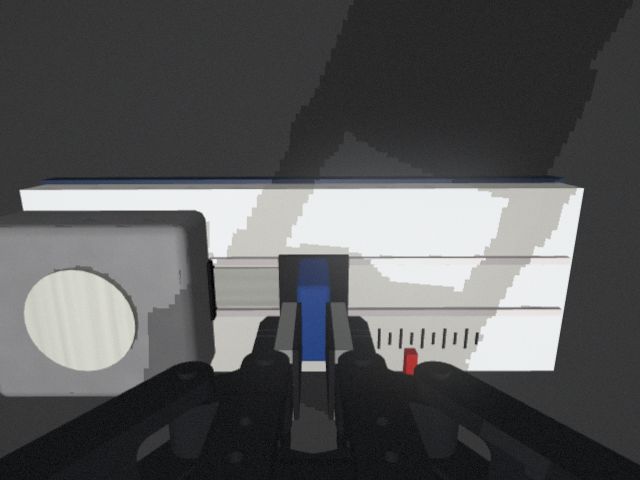

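Call:
arm_command:
  deltas:
    - [0.008,0,0,0]
    - [0.012,0,0,0]
    - [0.012,0,0,0]
    - [0.008,0,0,0]
    - [0.004,0,0,0]
    - [0.0002,0,0,0]
    - [0,0,0,0]

```text
time: 5.92
tool_pos: [0.5682, -0.1257, 0.0426]
tcp_rot: [-1.168, -1.275, 1.278]
wrist_force: [-1.7, -5.6, 5.4]
width: 0.097
```

```bash
python3 snap.py wrist 4; python3 snap.py scene 4;  python3 - <<'E'
import cv2
a=cv2.imread("pics/scene4.png")
cv2.imwrite("pics/s4c.png",cv2.resize(a[165:245,250:355],None,fx=7,fy=7,interpolation=cv2.INTER_CUBIC))
E
```

```text
5.925 [ 0.56815384 -0.12574855  0.0426245 ] 95.22015477504108 [-1.70046528 -5.56175414  5.35219978] 0.09675633816305226 [-0.25893308  0.24152702  1.95492153 -0.00324501  0.94295914 -1.91893691] 
 [[-0.09098242  0.0014421  -0.99585145]
 [ 0.9958473  -0.00309873 -0.09098653]
 [-0.00321708 -0.99999416 -0.00115418]]
5.975 [ 0.56813736 -0.12581112  0.04260085] 95.21544230156249 [-1.17979422 -5.75278992  5.233519  ] 0.10030407163363002 [-0.259047    0.24156819  1.95492092 -0.00323999  0.94294426 -1.91897142] 
 [[-0.09090052  0.00141796 -0.99585897]
 [ 0.99585482 -0.00308836 -0.09090454]
 [-0.00320447 -0.99999423 -0.00113135]]
```

View pics/wrist4.png

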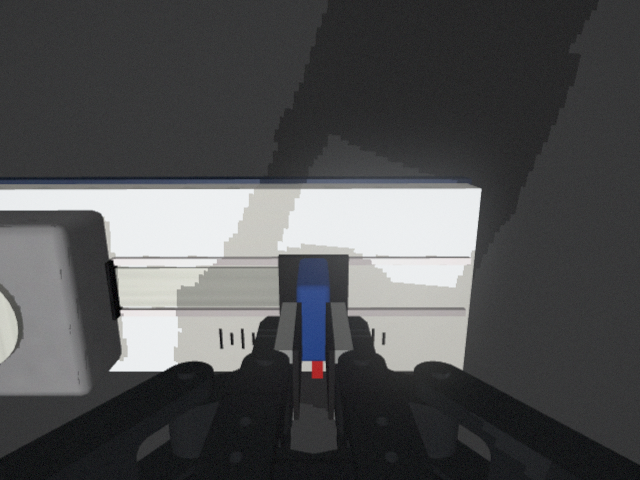

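View pics/s4c.png

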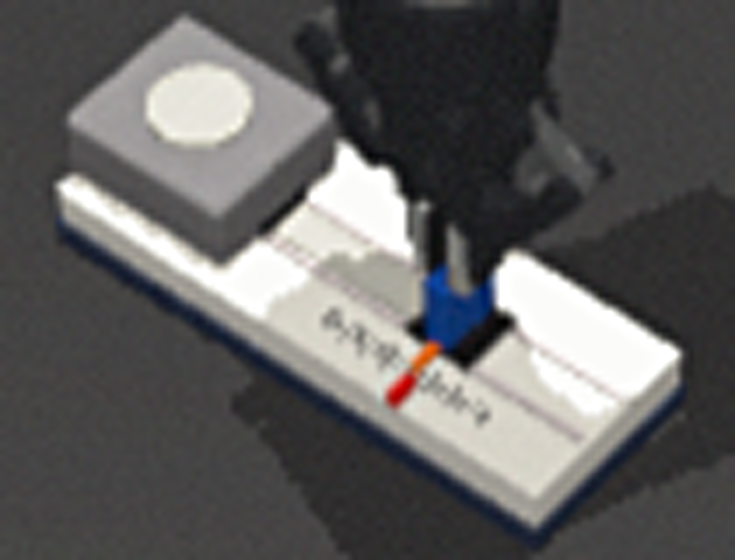

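Call:
arm_command:
  deltas:
    - [0.0016,0,0,0]
    - [0,0,0,0]

```text
time: 6.28
tool_pos: [0.568, -0.1244, 0.0426]
tcp_rot: [-1.168, -1.275, 1.278]
wrist_force: [-1.8, -6.5, 5.6]
width: 0.099
```

```bash
python3 snap.py wrist 5; python3 snap.py scene 5;  python3 - <<'E'
import cv2
from h import *
a=cv2.imread("pics/scene5.png")
cv2.imwrite("pics/s5c.png",cv2.resize(a[195:230,290:330],None,fx=16,fy=16,interpolation=cv2.INTER_CUBIC))
a=cv2.imread("pics/wrist5.png")
cv2.imwrite("pics/w5c.png",cv2.resize(a[240:390,220:420],None,fx=4,fy=4,interpolation=cv2.INTER_CUBIC))
c,s=pickle.load(open("scene5.pkl","rb"))
# lines of constant gauge-y through the marker region
yaw=np.radians(5.3);ux=np.array([np.cos(yaw),np.sin(yaw),0]);
g0=np.array([.5704,-.1530,0]);uy=np.array([-np.sin(yaw),np.cos(yaw),0])
for d in (.0292,.0312):
  q=proj(c,np.array([g0+ux*a+uy*d+[0,0,.035] for a in(.02,.027,.031,.043)]));print(((q-[290,195]+.5)*16-.5).round(0).tolist())
E
```

```text
6.275 [ 0.56803047 -0.12435567  0.04263409] 95.21101350708436 [-1.80196881 -6.54989304  5.61080738] 0.09892460484867016 [-0.25657774  0.24073338  1.95590658 -0.00342274  0.94266041 -1.91631731] 
 [[-0.09082349  0.00151713 -0.99586585]
 [ 0.99586125 -0.00326118 -0.09082804]
 [-0.0033855  -0.99999353 -0.00121466]]
6.325 [ 0.56801343 -0.12437123  0.0426144 ] 95.2059029969731 [-1.07762398 -6.85396682  4.27885069] 0.0993543961754813 [-0.25662457  0.2407707   1.95590214 -0.00339677  0.94268442 -1.91629006] 
 [[-0.09073467  0.00146723 -0.99587402]
 [ 0.99586948 -0.00322652 -0.09073901]
 [-0.00334634 -0.99999372 -0.00116841]]
[[342.0, 349.0], [314.0, 376.0], [298.0, 391.0], [250.0, 437.0]]
[[352.0, 356.0], [324.0, 382.0], [308.0, 397.0], [260.0, 443.0]]
```

View pics/w5c.png

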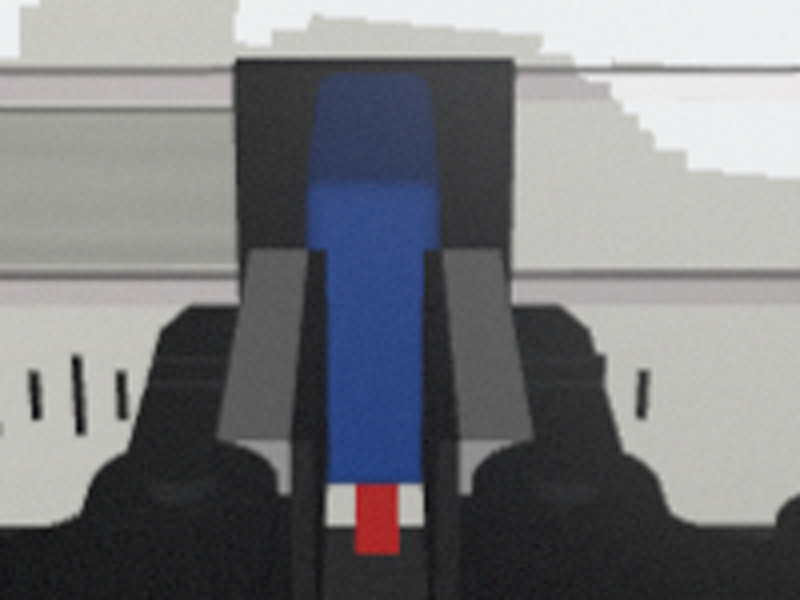

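View pics/s5c.png

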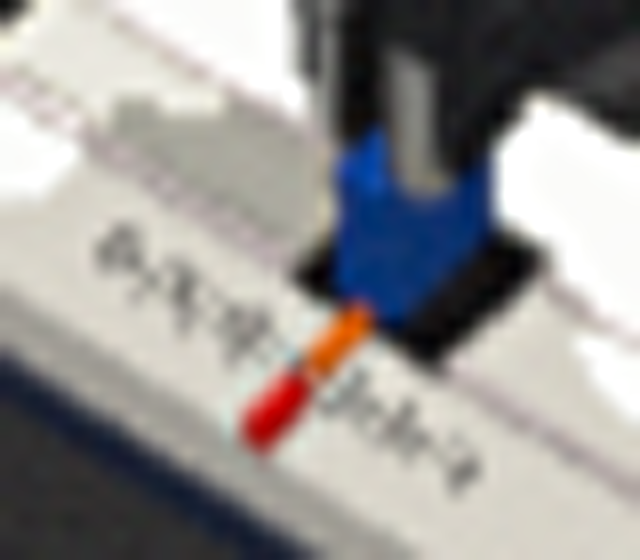

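Call:
arm_command:
  deltas:
    - [0.0003,0,0,0]
    - [0,0,0,0]
    - [0,0,0,0]
    - [0,0,0,0]
    - [0,0,0,0]
    - [0,0,0,0]
    - [0,0,0,0]
    - [0,0,0,0]
    - [0,0,0,0]
    - [0,0,0,0]
    - [0,0,0,0]
    - [0,0,0,0]
    - [0,0,0,0]
    - [0,0,0,0]

```text
time: 8.12
tool_pos: [0.568, -0.1242, 0.0426]
tcp_rot: [-1.168, -1.275, 1.278]
wrist_force: [-0.9, -6.8, 5.3]
width: 0.096
```

```bash
python3 snap.py wrist 6;  python3 - <<'E'
import cv2
a=cv2.imread("pics/wrist6.png")
cv2.imwrite("pics/w6c.png",cv2.resize(a[240:390,220:420],None,fx=4,fy=4,interpolation=cv2.INTER_CUBIC))
E
```

```text
8.125 [ 0.56799351 -0.12419786  0.04262961] 95.20484226369594 [-0.91904581 -6.80786142  5.26273894] 0.09593608183612802 [-0.2562626   0.2406176   1.95606325 -0.00355454  0.94261193 -1.91581702] 
 [[-0.09071619  0.0014987  -0.99587566]
 [ 0.99587068 -0.00336574 -0.09072081]
 [-0.00348782 -0.99999321 -0.00118719]]
```

View pics/w6c.png

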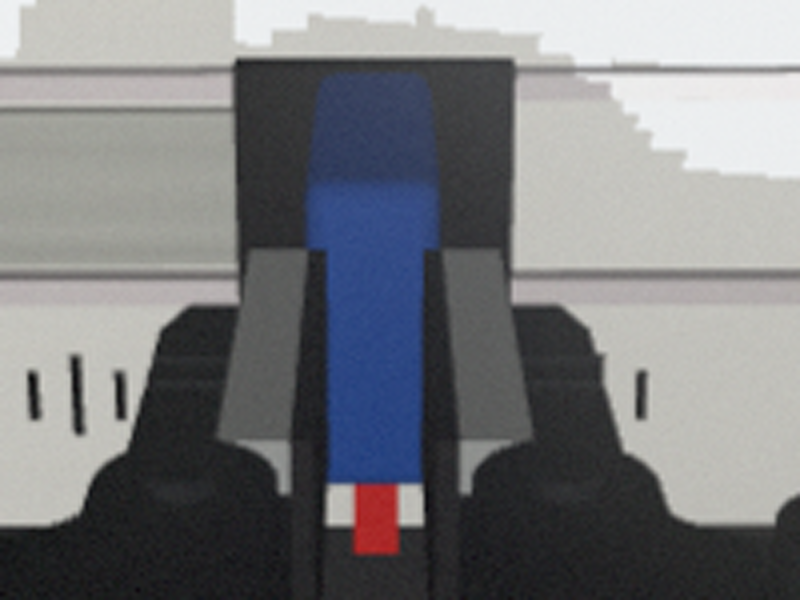

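Call:
arm_command:
  deltas:
    - [-0.008,0,0,0]
    - [-0.012,0,0,0]
    - [-0.012,0,0,0]
    - [-0.008,0,0,0]
    - [-0.004,0,0,0]
    - [-0.0015,0,0,0]
    - [0,0,0,0]

```text
time: 9.05
tool_pos: [0.5721, -0.1683, 0.0426]
tcp_rot: [-1.167, -1.276, 1.276]
wrist_force: [-2.3, -1.9, 5.6]
width: 0.092
```

Call:
arm_command:
  deltas:
    - [0,0,0,0]
    - [0,0,0,0]
    - [0,0,0,0]
    - [0,0,0,0]
  fingers: 0.04

```text
time: 9.55
tool_pos: [0.5713, -0.1672, 0.0414]
tcp_rot: [-1.165, -1.275, 1.275]
wrist_force: [-0.6, -0.0, 1.0]
width: 0.467
```

```bash
python3 snap.py wrist 7
```

```text
9.55 [ 0.57127289 -0.16724362  0.04136153] 95.17585631924656 [-0.64203968 -0.00941428  1.01935384] 0.466799673768003 [-3.26728224e-01  2.67418562e-01  1.92450556e+00  1.70355095e-04
  9.50195481e-01 -1.98795946e+00] 
 [[-9.02129145e-02 -4.54585781e-04 -9.95922398e-01]
 [ 9.95922444e-01  3.00377064e-04 -9.02130557e-02]
 [ 3.40161819e-04 -9.99999852e-01  4.25634292e-04]]
```

View pics/wrist7.png

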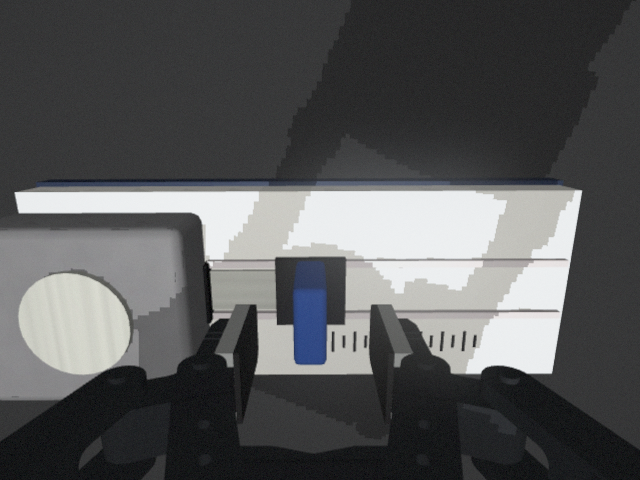

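Call:
arm_command:
  deltas:
    - [0,-0.03,0,0]
    - [0,-0.05,0,0]
    - [0,-0.06,0,0]
    - [0,-0.06,0,0]
    - [0.046,0,-0.002,0]
    - [0.046,0,-0.002,0]
    - [0.046,0,-0.002,0]
    - [0.046,0,-0.002,0]
    - [0.046,0,-0.002,0]
    - [0.046,0,-0.002,0]
    - [0.0456,0,-0.0019,0]
    - [0,0,0,0.126]
    - [0,0,0,0.126]
    - [0,0,0,0]
    - [0,0,0,0]
    - [0,0,0,0]

```text
time: 11.6
tool_pos: [0.5564, 0.1538, 0.2417]
tcp_rot: [-1.281, -1.09, 1.09]
wrist_force: [-0.5, 1.2, -0.4]
width: 0.465
```

```bash
python3 snap.py wrist 8
```

```text
11.6 [0.55636104 0.15383015 0.24168955] 80.77207169384656 [-0.52859735  1.16042946 -0.35834829] 0.464633280868104 [ 2.26595921e-01  5.87667227e-02  1.77333677e+00  1.30434924e-05
  1.30946348e+00 -1.18314604e+00] 
 [[ 1.60362339e-01  2.21962235e-05 -9.87058215e-01]
 [ 9.87058215e-01  1.80486437e-05  1.60362340e-01]
 [ 2.13745004e-05 -1.00000000e+00 -1.90146420e-05]]
```

View pics/wrist8.png

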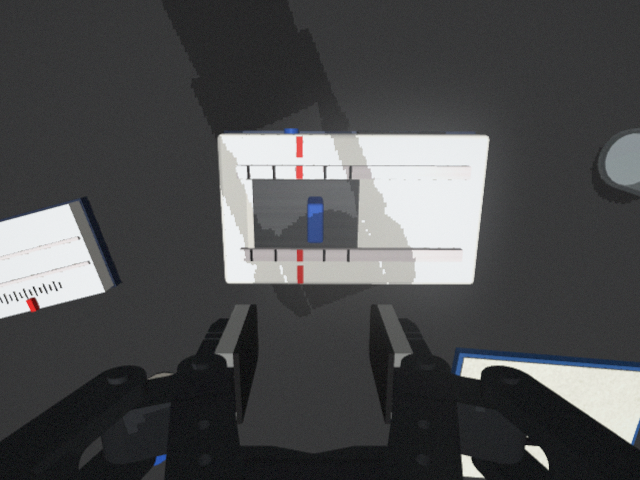

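```bash
python3 - <<'E'
from h import *
import cv2
a=cv2.imread("pics/wrist8.png")
cv2.imwrite("pics/w8c.png",cv2.resize(a[120:300,210:370],None,fx=3.3*1.5,fy=3.3,interpolation=cv2.INTER_CUBIC))
c,s=pickle.load(open("wrist8.pkl","rb"))
R=Ro.from_rotvec(s["tcp_rot"]).as_matrix()
for n,p,z in [("grip",(315.5,228.5),.1),("half",(299.5,147),.06),("half2",(300,274),.06),("half in",(299.5,172),.067),("half in2",(300,255),.067),("edge",(250,214),.065),("front",(359,214),.065)]:
    X=ray(c,p,z,s);print(n,X.round(4),((X-s["tool_pos"])@R).round(4))
E
```

```text
grip [0.5578 0.1553 0.1   ] [ 0.0017  0.1417 -0.0012]
half [0.5003 0.152  0.06  ] [-0.0108  0.1817  0.0551]
half2 [0.604  0.1348 0.06  ] [-0.0112  0.1817 -0.05  ]
half in [0.5187 0.1491 0.067 ] [-0.0107  0.1747  0.0364]
half in2 [0.5854 0.1382 0.067 ] [-0.0108  0.1747 -0.0311]
edge [0.5455 0.104  0.065 ] [-0.0509  0.1767  0.0027]
front [0.5596 0.1907 0.065 ] [0.0369 0.1767 0.0027]
```

View pics/w8c.png

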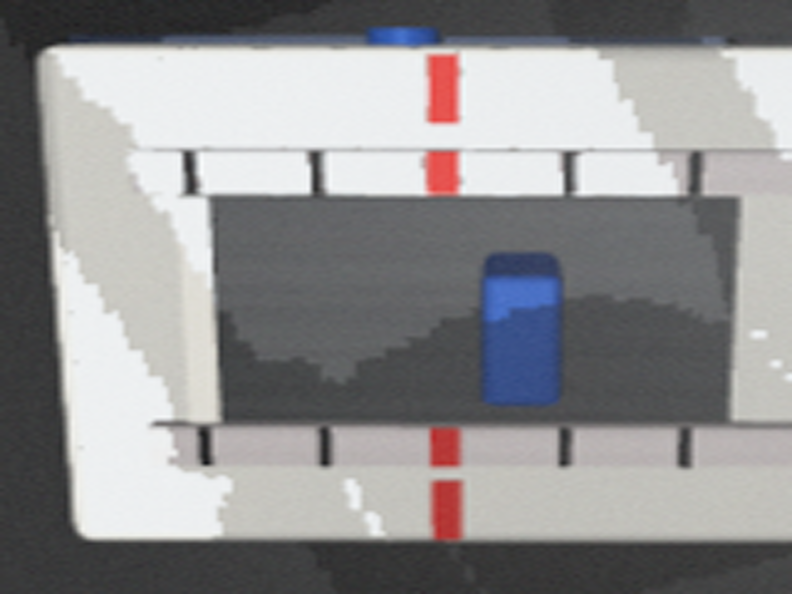

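Call:
arm_command:
  deltas:
    - [0.0017,0.02,-0.001,0]
    - [0,0.04,0,0]
    - [0,0.04,0,0]
    - [0,0.03,0,0]
    - [0,0.02,0,0]
    - [0,0.012,0,0]
    - [0,0.0077,0,0]
    - [0,0,0,0]
    - [0,0,0,0]

```text
time: 12.78
tool_pos: [0.5585, 0.1558, 0.0731]
tcp_rot: [-1.282, -1.091, 1.088]
wrist_force: [-0.2, 0.1, 0.6]
width: 0.464
```

```bash
python3 snap.py wrist 9
```

```text
12.775 [0.55854098 0.15577474 0.07309871] 80.73358191243308 [-0.18113017  0.06123803  0.59880706] 0.4637122984611255 [ 2.29047801e-01  2.01817307e-01  1.93896250e+00 -3.34739207e-05
  9.98784128e-01 -1.18000022e+00] 
 [[ 1.61025338e-01  1.98212120e-03 -9.86948282e-01]
 [ 9.86949990e-01  4.33210015e-04  1.61026486e-01]
 [ 7.46729893e-04 -9.99997942e-01 -1.88649671e-03]]
```

View pics/wrist9.png

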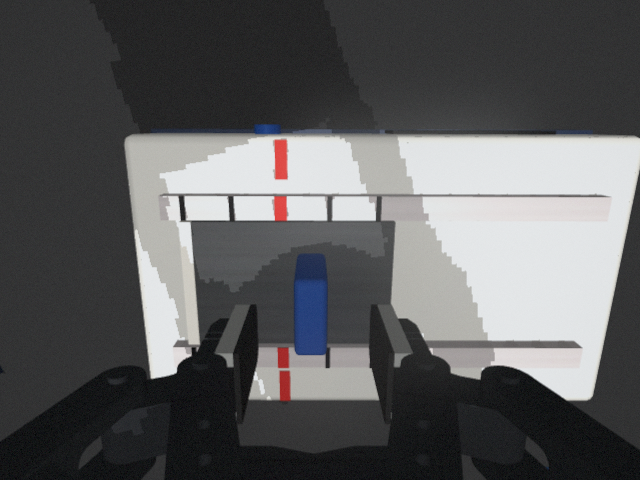

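Call:
arm_command:
  deltas:
    - [0,0,0,0]
    - [0,0,0,0]
    - [0,0,0,0]
    - [0,0,0,0]
    - [0,0,0,0]
    - [0,0,0,0]
  fingers: 0
  newtons: 60

```text
time: 13.58
tool_pos: [0.558, 0.1552, 0.0728]
tcp_rot: [-1.282, -1.09, 1.089]
wrist_force: [-1.2, -2.3, 6.0]
width: 0.091
```

Call:
arm_command:
  deltas:
    - [0.006,0,0,0]
    - [0.01,0,0,0]
    - [0.01,0,0,0]
    - [0.008,0,0,0]
    - [0.004,0,0,0]
    - [0.002,0,0,0]
    - [0,0,0,0]
    - [0,0,0,0]

```text
time: 14.58
tool_pos: [0.5643, 0.1934, 0.0728]
tcp_rot: [-1.283, -1.089, 1.091]
wrist_force: [-1.0, -6.8, 5.6]
width: 0.093
```

```bash
python3 snap.py wrist 10
```

```text
14.575 [0.56432661 0.19341372 0.0727686 ] 80.75558877292092 [-1.02775052 -6.81293262  5.59234804] 0.09262034364599087 [ 0.29003217  0.23315861  1.90105474 -0.00301356  1.00782514 -1.11781072] 
 [[ 1.60645794e-01  3.03569795e-04 -9.87012075e-01]
 [ 9.87008989e-01 -2.56896411e-03  1.60644502e-01]
 [-2.48683178e-03 -9.99996654e-01 -7.12319396e-04]]
```

View pics/wrist10.png

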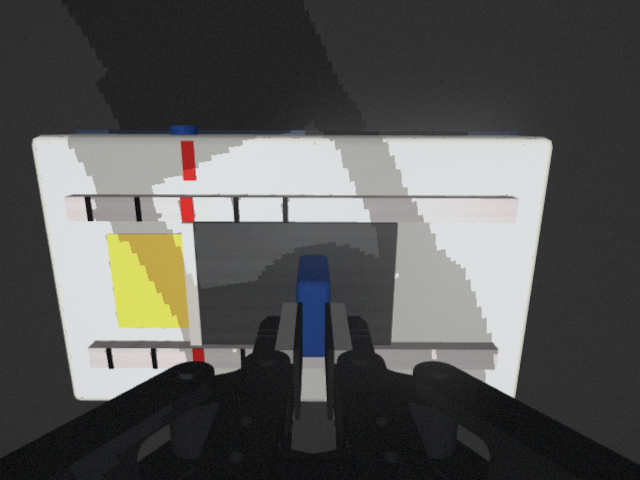

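```bash
cat > cr.py <<'E'
import sys,cv2
k=sys.argv[1];a=cv2.imread(f"pics/wrist{k}.png")
cv2.imwrite(f"pics/w{k}c.png",cv2.resize(a[130:380,150:250],None,fx=6,fy=2.4,interpolation=cv2.INTER_CUBIC))
E
python3 cr.py 10
```

```text
(no output)
```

View pics/w10c.png

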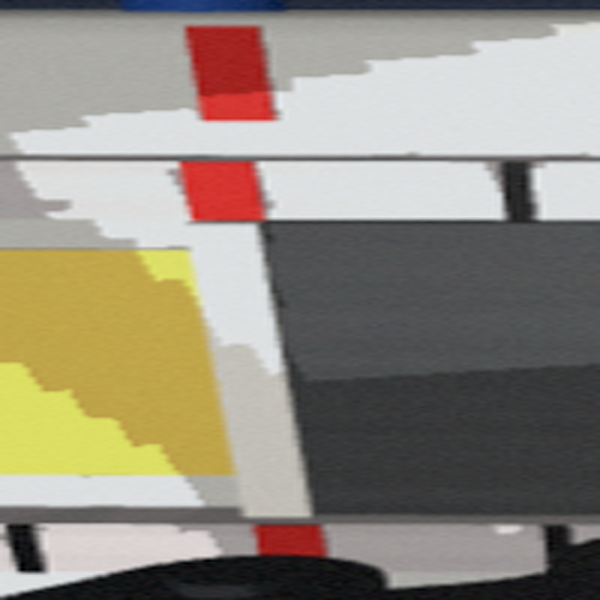

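Call:
arm_command:
  deltas:
    - [0.0012,0,0,0]
    - [0,0,0,0]
    - [0,0,0,0]

```text
time: 15.0
tool_pos: [0.5645, 0.1945, 0.0728]
tcp_rot: [-1.284, -1.089, 1.091]
wrist_force: [-2.0, -7.4, 6.9]
width: 0.091
```

```bash
python3 snap.py wrist 11; python3 cr.py 11; python3 - <<'E'
from h import *
c,s=pickle.load(open("wrist11.pkl","rb"))
import json
# red & white-line geometry: predicted image col difference for a mark at z .067 vs .065
R=Ro.from_rotvec(s["tcp_rot"]).as_matrix()
im=c["color"].astype(int)
red=(im[...,0]>120)&(im[...,1]<80)&(im[...,2]<80)
for r in (205,212,218,349,353,358):
    xs=np.where(red[r,150:260])[0]+150
    if len(xs): print(r,xs.min(),xs.max(),((ray(c,((xs.min()+xs.max())/2,r),.067,s)-s["tool_pos"])@R).round(4))
for r in (226,232,330,336,341): print(r,im[r,178:210].sum(1)//3)
E
```

```text
15.0 [0.56448707 0.19445314 0.07277601] 80.75366130255166 [-1.97864589 -7.4063541   6.88997467] 0.09124958266636453 [ 0.29171895  0.23408815  1.89987954 -0.00319042  1.00819254 -1.11599672] 
 [[ 1.60678920e-01  2.34743543e-04 -9.87006702e-01]
 [ 9.87003108e-01 -2.74723332e-03  1.60677682e-01]
 [-2.67381965e-03 -9.99996199e-01 -6.73115090e-04]]
205 178 189 [-0.0523  0.0059  0.0397]
212 179 190 [-0.0521  0.0059  0.0369]
218 179 190 [-0.0523  0.0059  0.0344]
349 190 200 [-0.0524  0.0059 -0.0247]
353 190 200 [-0.0526  0.0059 -0.0267]
358 191 201 [-0.0523  0.0059 -0.0292]
226 [222 223 223 223 223 222 224 223 225 224 224 223 223 222 205 118  80  81
  81  82  80  81  79  77  82  81  81  80  80  84  80  81]
232 [192 192 192 207 223 222 222 223 224 223 223 224 223 224 217 166  86  81
  81  80  83  80  77  78  82  80  79  83  82  80  80  83]
330 [223 222 223 221 215 169 169 170 169 169 172 178 188 188 189 187 189 188
 192 188 189 191 166  69  52  54  59  54  54  56  55  53]
336 [223 222 211 167 170 169 170 170 169 170 171 175 187 190 190 186 188 188
 189 189 190 189 174 122  57  57  59  59  62  57  59  58]
341 [141 140 142 133 119 117 117 116 115 116 119 128 162 188 186 191 187 187
 187 188 188 190 184 148  69  54  54  53  53  51  54  55]
```

View pics/w11c.png

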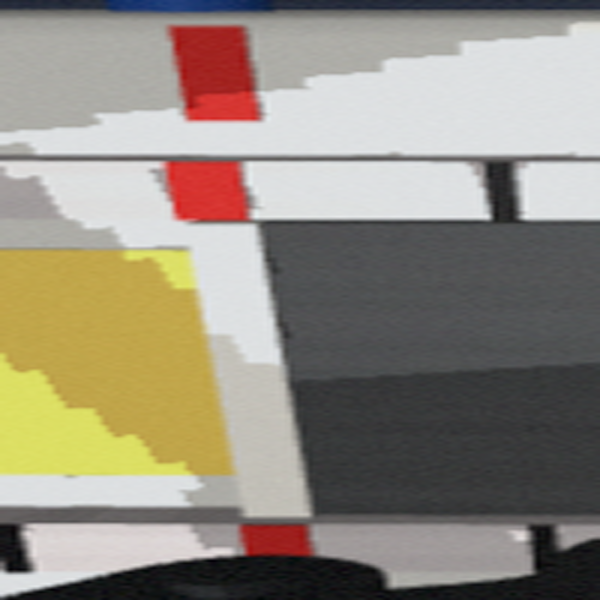

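```bash
python3 - <<'E'
from h import *
c,s=pickle.load(open("wrist11.pkl","rb"))
R=Ro.from_rotvec(s["tcp_rot"]).as_matrix()
g=lambda u,r,z:((ray(c,(u,r),z,s)-s["tool_pos"])@R)[0]
for r,l,rt in ((226,None,192.8),(232,None,193.1),(330,189,200.6),(341,189.7,201.4)):
    print(r,"line", [g(rt,r,.065)-.0025, None if l is None else g((l+rt)/2,r,.065)])
im=c["color"].astype(int);print(im[168,165:200],"\n")
for r in (150,160,165):
    w=np.where((im[r,150:260,0]-im[r,150:260,1])>70)[0]+150;print(r,w.min(),w.max(),g((w.min()+w.max())/2,r,.06))
E
```

```text
226 line [np.float64(-0.05224849881164686), None]
232 line [np.float64(-0.05231567162239848), None]
330 line [np.float64(-0.052340506309600014), np.float64(-0.052408595179167586)]
341 line [np.float64(-0.052362170928758486), np.float64(-0.05247224158627194)]
[[174 174 168]
 [172 171 165]
 [174 173 167]
 [174 175 170]
 [176 173 170]
 [173 173 166]
 [174 173 168]
 [175 174 167]
 [170 170 164]
 [171 170 165]
 [173 172 167]
 [172 170 166]
 [173 172 167]
 [172 172 166]
 [168 156 150]
 [166  89  85]
 [164  35  32]
 [161  31  29]
 [162  32  29]
 [161  34  34]
 [163  34  31]
 [162  33  29]
 [165  34  34]
 [165  36  33]
 [174  41  39]
 [200  51  47]
 [189  47  42]
 [177 120 120]
 [206 209 209]
 [205 208 209]
 [212 215 217]
 [222 225 226]
 [222 224 226]
 [222 224 227]
 [223 225 226]] 

150 179 190 -0.05216267386793855
160 180 191 -0.052075055343754846
165 180 191 -0.05223526053557559
```

Call:
arm_command:
  deltas:
    - [0,0,0,0]
    - [0,0,0,0]
    - [0,0,0,0]
    - [0,0,0,0]
    - [0,0,0,0]
    - [0,0,0,0]
    - [0,0,0,0]
    - [0,0,0,0]

```text
time: 16.05
tool_pos: [0.5645, 0.1944, 0.0728]
tcp_rot: [-1.284, -1.089, 1.091]
wrist_force: [-1.0, -6.9, 6.4]
width: 0.1
```

```bash
python3 snap.py wrist 12; python3 cr.py 12; python3 snap.py scene 12
```

```text
16.05 [0.56448685 0.194446   0.07275696] 80.75237351787256 [-1.01340702 -6.92570708  6.44369407] 0.09985205904015751 [ 0.29169117  0.23409419  1.89991178 -0.00315954  1.00813904 -1.11601837] 
 [[ 1.60701117e-01  2.41666805e-04 -9.87003086e-01]
 [ 9.86999576e-01 -2.71776811e-03  1.60699880e-01]
 [-2.64360969e-03 -9.99996278e-01 -6.75273406e-04]]
16.1 [0.56446348 0.19446336 0.07274105] 80.75603301558883 [-2.15220624 -7.14712278  6.84572548] 0.09337140294108275 [ 0.29174206  0.23413137  1.89989873 -0.00318164  1.00818818 -1.11601952] 
 [[ 1.60638056e-01  1.77065659e-04 -9.87013366e-01]
 [ 9.87009709e-01 -2.75680575e-03  1.60636966e-01]
 [-2.69256083e-03 -9.99996184e-01 -6.17613440e-04]]
```

View pics/w12c.png

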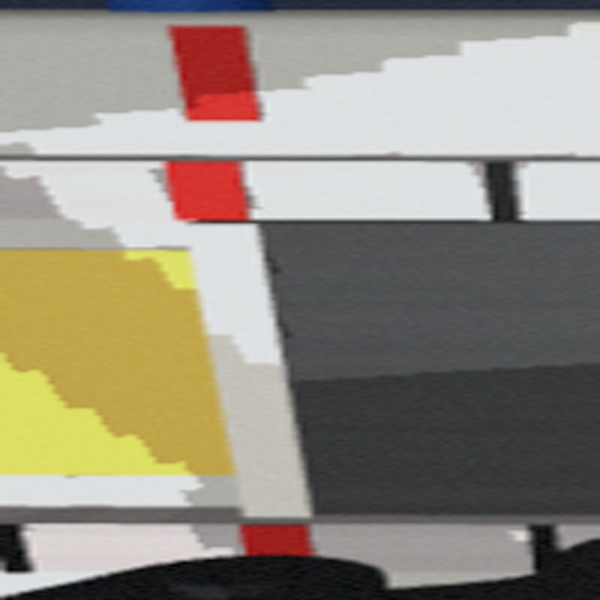

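View pics/scene12.png

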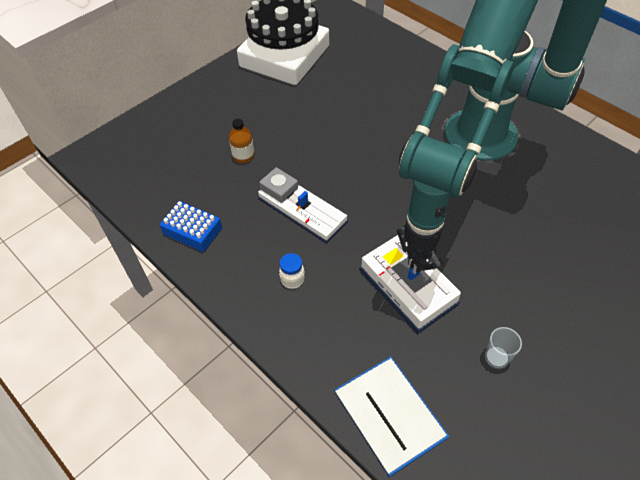

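The shutter is steady at half travel, the gauge blade is home and the bystanders haven't moved, so I'm handing in the job.

```bash
python3 -c "
from workcell import job;print(job.finish_job())"
```

```text
the job is handed in; nothing more can be done
None
```

I handed the job in at about 16 s. The gauge reading was done first, and the gripper is still holding the shutter at half travel against its spring.

- **Gauge:** I drew the blade out about 44.5 mm, which was level with the marker, and held it there for about 1.8 s. In the wrist view the sled centre was within about 0.2 mm of the marker. I then brought the blade back and let it go. Its gap to the housing matched the one before the pull, so it is home.
- **Shutter:** I opened it by about 40 mm in one slow pull and never went near three quarters. In the last measured picture the white line was within about 0.3 mm of the red half marks. After another second of holding, the pose had not drifted and the spring load was about 7 N.
- **Bystanders:** The bottle, beaker and jar stand where they did at the start.
- **Disagreement:** A rough estimate from the scene camera, which is only good to about 1 mm, put the gauge pointer about 1 mm short of the marker. The wrist camera and the measured arm travel agreed with each other, so I relied on those.

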